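Unlock the square canister

TASK

We need to get into the square canister. Unlock its cap: squeeze its two tabs together and, while they are squeezed, turn the cap counter-clockwise (seen from above) as far as it goes, then let go so that both tabs spring back out. Leave the cap of the round canister locked.

Things in the scene. Friction and masses are not known exactly. Their poses are not given: they have to be found in the camera images.
- square: The square canister: steel box 112 x 112 mm with grey rims, fixed to the table, its shoulder 95 mm above it; yaw up to 40 degrees either way. Origin under its centre. On top, a grey collar ring 88 mm across that ends at z = 106 mm, and in it a white cap with two upright tabs, their tops at z = 145 mm, facing each other across a middle block (top z = 140 mm).
- square_cap (a point): Grip point of the square canister's cap: on the cap's axis midway between the tabs, 130 mm above the table. z up; x points from tab b to tab a, the line of squeezing, and turns with the cap. Tabs: 26 mm wide, 6 mm thick, outer faces 58 mm apart when released, 34 mm when fully in. Keep the fingertips above the collar ring, whose top is 24 mm below this point.
- square_turn (a joint): Angle of the square canister's cap, rad: 0 locked, grows counter-clockwise seen from above to a stop at 1.13 (65 deg). Locked, teeth on the tabs sit in notches of the collar and allow only about 0.07. With both tabs pressed in 4 mm or more it turns, with light friction (0.05 N m), and stays where left. From 0.86 on the tabs can spring out into wide second notches.
- square_tab_a (a joint): How far tab a (on the +x side of point square_cap) is pressed in towards the cap's axis, m: 0 released, 0.012 fully in. Sprung: 3 N to start, 8 N fully in.
- square_tab_b (a joint): The same for tab b, on the -x side of point square_cap.
- round_cap (a point): The same point on the cap of the round canister: a steel drum 112 mm in diameter, of the same height, fixed, with the same kind of cap. To be left locked. Either canister may be the left one; their axes are about 0.2 to 0.45 m apart.
- round_turn (a joint): Angle of the round canister's cap, rad: 0 locked; it must stay locked (play about 0.07).
Things that resemble listed ones, but are neither listed nor needed, are in the scene too. What is shaped like the part that bears round_cap but red is not meant.

How it is judged:
By the outcome, as a careful person would: the job done as asked, in the order asked, and still so for the second after the job is handed in, with the robot touching nothing.
It also fails if it takes over 32 s, if anything falls off the work surface, if the arm or the gripper's body presses on something with over 40 N, if the wrist force passes 120 N, or if a joint passes its speed limit or range.

ROBOT

A 6-joint arm with a two-finger parallel gripper is mounted at the origin on a cart in front of the work surface, level with it; the furniture and walls round the work are solid. World frame = base frame: x ahead of the robot, y to its left, z up, the work surface at z = 0. Lengths are in mm, angles in rad, forces in N, time in s.
With the tool pointing down it reaches from about 350 to 975 mm from the base axis. Payload 7.1 kg.
Tool frame: the origin (TCP) lies at the centre of the arm's flange, where the gripper is bolted on; the fingertips stand 182 mm ahead of it and the grasp point (between the pads) lies 163 mm ahead of it; z points along the fingers, y is the line along which they close (so a half turn about z gives the same grasp; the last joint's range is limited). The gripper opens to 88 mm and grips with 3 to 60 N. Pads are 20 mm wide; open, the fingers measure 115 mm over their backs; the gripper's body (75 mm by 178 mm) begins 61 mm behind the grasp point.
Start: joints at [-0.019, 0.423, 1.63, -0, 1.089, -0.019], TCP at [624.985, 0.026, 404.675] pointing down, gripper open.
Joint ranges: [-3, 3], [-0.9, 2.11], [0.09, 2.58], [-1.31, 4.45], [0.11, 2.69], [-2.54, 2.54]. Speed limits (rad/s): [2.39, 2.39, 3.01, 3.14, 3.14, 3.14].

INTERFACE

Orientations are given as a rotation vector (axis times angle).
In Python, from workcell import readout, get_image, ctrl gives the robot as it stands.
- The arm moves only by the tool step_arm, never from a script. Its argument "targets" is a list that holds one entry, the list of rows, each a list of 7 numbers: the shift along the world's x, y, z as a fraction of full scale, then the turn, a rotation vector about the world's x, y, z as a fraction of full scale, then the opening, from 0 (shut) to 1 (fully open). In form: [[[dx, dy, dz, wx, wy, wz, claw], ...]]. A call has exactly 5 rows; each row shifts and turns the commanded pose from where the row before left it; what a row does not reach is not made up. Full scale, the value 1, is 0.05 m for a shift and 4 degrees for a turn. A row lasts 1/8 s, in which the tool goes at most 62.5 mm and 10.7 degrees, less where a joint would pass 70% of its speed; a pose out of reach is approached as far as the arm can. A call with a number of a shift or a turn outside -1 to 1 is refused whole. A call with a gripper value outside its range is refused whole. The fingers move at their own pace and stop on an object; the grip force is fixed at half the most. Time passes only in rows, so rows that do not move let the fingers close, or fill a call up. It gives the time, the measured TCP pose, the force, the opening and the grip force at its end, in the units of the state.
- readout.get_obs(): the state, without advancing time (a new reading comes with each control period).
- get_image(name): name is "scene" or "side" or "wrist"; returns a dict with "pixels" (420x560x3 uint8, red, green, blue), "intrinsics" (3x3 intrinsics, pixels), "k1" (the pictures are not rectified: a ray, as slopes to the right and down, at radius r is drawn at 1 + k1 r^2 times it, then the intrinsics apply), "extrinsics" (4x4, takes a point from world to camera coordinates). Camera axes: x right, y down, z forward; pixel columns grow to the right and rows downward; lengths in mm; the calibration is good to about 2 mm. A picture is of the moment at which its call begins. There is no depth.
- ctrl.close_job(): hands the job in; it is judged then, once.
The state is a dict: "t": time; "qpos": joint angles; "qvel": joint speeds; "joint_torque": joint torques, N m; "ee_pos": TCP position; "orientation": TCP orientation; "ft_force": force on the tool from outside, world axes, zero at the start; "moment": the same for the moment, N m; "width": finger opening in mm; "grasp_force": force on a finger pad.
Only numpy, scipy, OpenCV 4.12 (cv2) and the standard library are available. Lean on these libraries where they do the work, as an engineer would, in place of code of your own. Each camera call takes 0.05 s, during which the arm holds its last target. There are 200 camera calls.

## Working session

There is one attempt and no reset: what is moved stays moved. The work goes in short steps, Python scripts to look and compute and a tool call to move; the robot and the scene stay as the last step left them, time stands still between calls to the robot, and variables do not carry over. Pictures are saved under pics/ and viewed, at most 10 in all, crops included, and the job is handed in when it is done.

Besides the shell and the picture viewer there is one more tool, called by a JSON object that holds its "api" and its "payload". step_arm: Moves the arm, as the interface text tells. Shift numbers are shares of 0.05 m and turn numbers shares of 4 degrees, none past 1 either way. Its arguments: {"type":"object","properties":{"targets":{"type":"array"}},"required":["targets"]}

```bash
mkdir -p pics; cat > h.py <<'E'
import numpy as np, cv2
from workcell import readout, get_image, ctrl
def snap(n,fn):
    d=get_image(n); cv2.imwrite('pics/'+fn+'.png',d['pixels'][:,:,::-1]); np.savez('pics/'+fn+'.npz',**d); return d
def ray(d,u,v):
    K=np.array(d['intrinsics']);E=np.array(d['extrinsics'])
    p=np.array([(u-K[0,2])/K[0,0],(v-K[1,2])/K[1,1]]); q=p.copy()
    for _ in range(30): q=p/(1+float(d['k1'])*(q@q))
    R=E[:3,:3]; return -R.T@E[:3,3], R.T@np.array([q[0],q[1],1.])
def onz(d,u,v,z):
    o,r=ray(d,u,v); return o+r*(z-o[2])/r[2]
def proj(d,P):
    K=np.array(d['intrinsics']);E=np.array(d['extrinsics']); c=E[:3,:3]@np.array(P)+E[:3,3]; q=c[:2]/c[2]; q=q*(1+float(d['k1'])*(q@q))
    return q*[K[0,0],K[1,1]]+[K[0,2],K[1,2]]
E
python3 - <<'E'
from h import *
for n in('scene','side','wrist'):
    d=snap(n,n+'0'); print(n,np.array(d['intrinsics']).round(1).tolist(),d['k1'],ray(d,280,210)[0].round(0),ray(d,280,210)[1].round(2))
a=[cv2.imread(f'pics/{n}0.png') for n in('scene','wrist')]
cv2.imwrite('pics/c0.png',cv2.resize(np.hstack(a),(800,300)))
E
```

```text
scene [[435.8, 0.0, 273.5], [0.0, 435.8, 210.4], [0.0, 0.0, 1.0]] -0.07397958054566597 [-45. 667. 554.] [ 0.58 -0.64 -0.5 ]
side [[439.8, 0.0, 275.2], [0.0, 439.8, 206.4], [0.0, 0.0, 1.0]] -0.12728190571990827 [ 354. -550.  651.] [ 0.14  0.74 -0.66]
wrist [[326.8, 0.0, 273.2], [0.0, 326.8, 208.9], [0.0, 0.0, 1.0]] -0.037599269173136565 [625.  73. 384.] [ 0.02 -0.27 -0.96]
```

View pics/scene0.png

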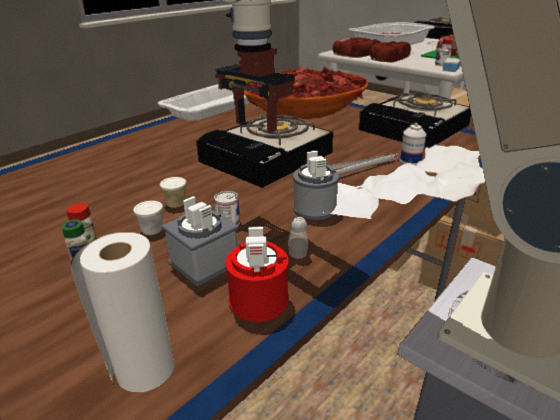

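View pics/wrist0.png

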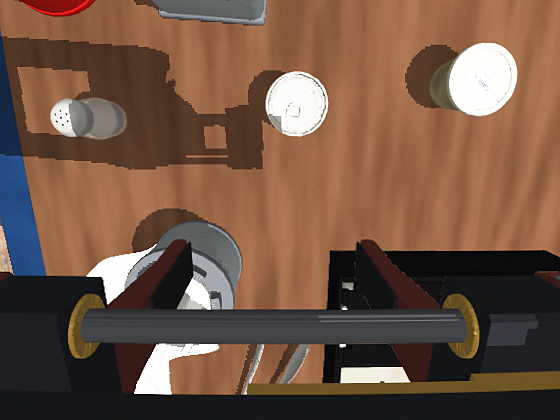

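The scene view shows the square canister at about (203,245) with its cap near (199,215), the round one at (316,190), and a red decoy drum at (258,280). The wrist view shows the square canister only at the top edge (215,10).

```bash
python3 - <<'E'
from h import *
d=dict(np.load('pics/scene0.npz'))
print(onz(d,200,228,106).round(), onz(d,316,173,106).round(), onz(d,258,260,106).round())
for n in ['square']:
    s=dict(np.load('pics/side0.npz')); print(proj(s,onz(d,200,228,106)))
im=cv2.imread('pics/side0.png'); cv2.imwrite('pics/s0.png',im)
E
```

```text
[539. 247. 106.] [519. -90. 106.] [384. 247. 106.]
[296.0605758 153.0858982]
```

View pics/side0.png

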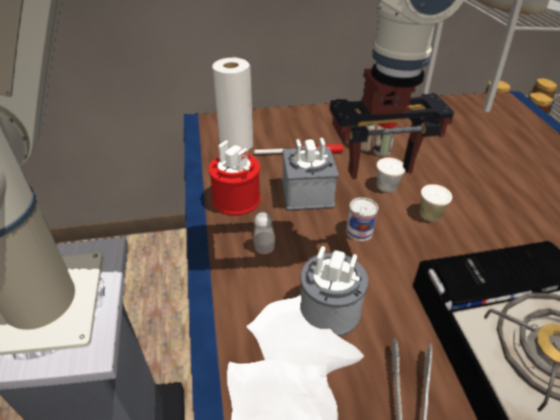

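The side view shows the square canister with its cap at about (311,160), and the towel roll behind the red decoy at (235,100). I'll move so the wrist camera sees the cap.

{"api": "step_arm", "payload": {"targets": [[[-0.35, 0.7, 0, 0, 0, 0, 1], [-0.35, 0.7, 0, 0, 0, 0, 1], [-0.35, 0.7, 0, 0, 0, 0, 1], [-0.35, 0.7, 0, 0, 0, 0, 1], [0, 0, 0, 0, 0, 0, 1]]]}}

```text
t: 0.78
ee_pos: [553.9, 141.8, 404.5]
orientation: [-2.218, -2.224, 0.001]
ft_force: [-0.0, -1.3, -0.1]
width: 87.7
grasp_force: 0.0
```

```bash
python3 - <<'E'
from h import *
d=dict(np.load('pics/scene0.npz')); s=dict(np.load('pics/side0.npz'))
print(onz(s,311,160,106).round())
w=snap('wrist','wrist1')
E
```

```text
[566. 215. 106.]
```

View pics/wrist1.png

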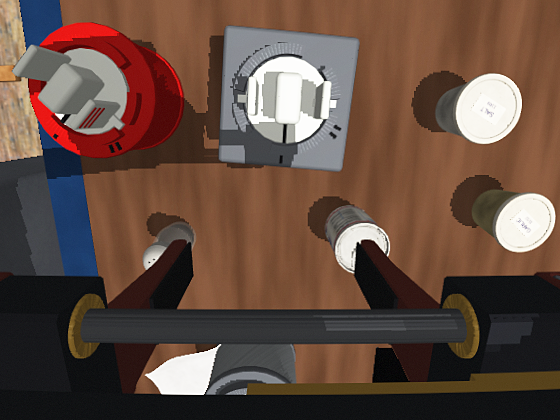

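The wrist view shows the square cap centred at about (288,98), tabs at (252,97) and (323,99), squeeze line nearly along world x. One enlarged crop for accuracy.

```bash
python3 - <<'E'
from h import *
im=cv2.imread('pics/wrist1.png')[20:175,205:375]
cv2.imwrite('pics/crop1.png',cv2.resize(im,None,fx=3.5,fy=3.5,interpolation=cv2.INTER_CUBIC))
E
```

```text
(no output)
```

View pics/crop1.png

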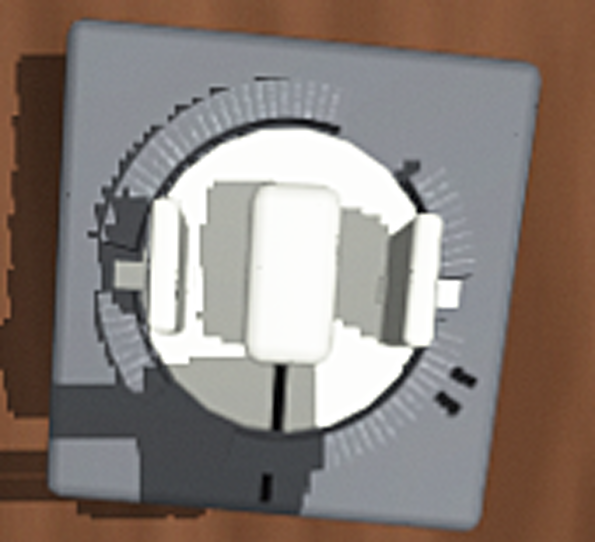

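```bash
python3 - <<'E'
from h import *
w=dict(np.load('pics/wrist1.npz'))
P=lambda x,y,z: onz(w,205+x/3.5,20+y/3.5,z)[:2]
a=P(424,279,145);b=P(164,266,145);m1=P(255,190,140);m2=P(335,190,140);m3=P(245,360,140);m4=P(330,360,140)
ao=[P(441,213,145),P(432,345,145)]
c=[P(72,22,95),P(540,68,95),P(478,528,95),P(52,492,95)]
print('tabs',a,b,(a+b)/2,np.linalg.norm(a-b),np.degrees(np.arctan2(*(a-b)[::-1])))
print('block',(m1+m2+m3+m4)/4)
print('box',np.mean(c,0),[ (np.linalg.norm(c[i]-c[i-1]).round(1),np.degrees(np.arctan2(*(c[i]-c[i-1])[::-1])).round(1)) for i in range(4)])
print('collar',P(283,278,106)); print(ao)
E
```

```text
tabs [591.13484918 227.71966508] [539.14878454 229.93743869] [565.14181686 228.82855189] 52.033349273847485 -2.442809740671893
block [564.76048525 228.33497218]
box [565.36901893 228.31560342] [(np.float64(108.7), np.float64(85.6)), (np.float64(108.9), np.float64(-4.8)), (np.float64(108.2), np.float64(-94.5)), (np.float64(108.7), np.float64(175.4))]
collar [564.2999696 229.8652665]
[array([593.96563165, 240.23727327]), array([593.31651666, 214.92568681])]
```

{"api": "step_arm", "payload": {"targets": [[[0.07, 0.58, 0, 0, 0, -0.5, 1], [0.07, 0.58, 0, 0, 0, -0.5, 1], [0.08, 0.58, -0.2, 0, 0, 0, 1], [0, 0, -0.4, 0, 0, 0, 1], [0, 0, -0.1, 0, 0, 0, 1]]]}}

```text
t: 1.45
ee_pos: [566.2, 226.2, 368.2]
orientation: [-2.298, -2.142, 0.004]
ft_force: [0.4, 0.2, 0.9]
width: 88.1
grasp_force: 0.0
```

{"api": "step_arm", "payload": {"targets": [[[-0.02, 0, -0.4, 0, 0, 0, 1], [0, 0, -0.4, 0, 0, 0, 1], [0, 0, -0.4, 0, 0, 0, 1], [0, 0, -0.2, 0, 0, 0, 1], [0, 0, 0, 0, 0, 0, 1]]]}}

```text
t: 2.08
ee_pos: [565.0, 226.7, 299.0]
orientation: [-2.298, -2.142, 0.002]
ft_force: [0.0, -0.0, 0.0]
width: 87.8
grasp_force: 0.0
```

```bash
python3 - <<'E'
from h import *
o=readout.get_obs();print(o['ee_pos'],o['ft_force'])
w=snap('wrist','wrist2')
E
```

```text
[564.96040292 226.7417743  298.99696149] [ 0.03522775 -0.0359674   0.0367916 ]
```

View pics/wrist2.png

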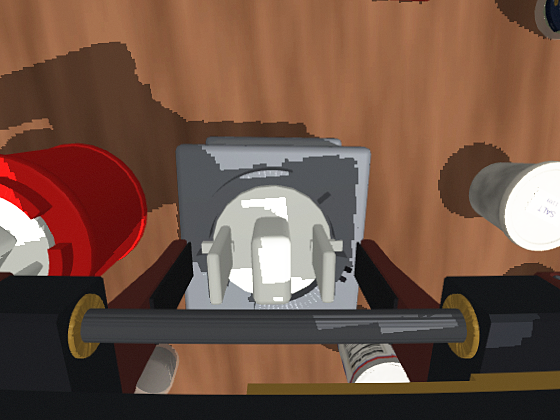

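The wrist view shows both tabs at (218,262) and (322,262) centred between the fingers. I'll lower a bit and squeeze.

{"api": "step_arm", "payload": {"targets": [[[0, 0.03, -0.08, 0, 0, 0, 1], [0, 0, 0, 0, 0, 0, 0], [0, 0, 0, 0, 0, 0, 0], [0, 0, 0, 0, 0, 0, 0], [0, 0, 0, 0, 0, 0, 0]]]}}

```text
t: 2.75
ee_pos: [564.9, 228.6, 295.9]
orientation: [-2.298, -2.142, -0.0]
ft_force: [-0.4, 0.8, 1.6]
width: 51.5
grasp_force: 4.3
```

{"api": "step_arm", "payload": {"targets": [[[0, 0, 0, 0, 0, 0, 0], [0, 0, 0, 0, 0, 0, 0], [0, 0, 0, 0, 0, 0, 0], [0, 0, 0, 0, 0, 0, 0], [0, 0, 0, 0, 0, 0, 0]]]}}

```text
t: 3.38
ee_pos: [564.4, 228.6, 296.1]
orientation: [-2.297, -2.142, 0.002]
ft_force: [-5.9, 0.9, 8.9]
width: 33.2
grasp_force: 29.9
```

{"api": "step_arm", "payload": {"targets": [[[0, 0, 0, 0, 0, 1, 0], [0, 0, 0, 0, 0, 1, 0], [0, 0, 0, 0, 0, 1, 0], [0, 0, 0, 0, 0, 1, 0], [0, 0, 0, 0, 0, 1, 0]]]}}

```text
t: 4.0
ee_pos: [564.5, 228.6, 296.1]
orientation: [-1.887, -2.51, 0.001]
ft_force: [-4.5, 0.8, 7.6]
width: 33.0
grasp_force: 29.9
```

{"api": "step_arm", "payload": {"targets": [[[0, 0, 0, 0, 0, 1, 0], [0, 0, 0, 0, 0, 1, 0], [0, 0, 0, 0, 0, 1, 0], [0, 0, 0, 0, 0, 1, 0], [0, 0, 0, 0, 0, 1, 0]]]}}

```text
t: 4.62
ee_pos: [564.6, 228.7, 296.2]
orientation: [-1.423, -2.8, 0.001]
ft_force: [-4.7, 0.9, 7.0]
width: 32.6
grasp_force: 29.9
```

{"api": "step_arm", "payload": {"targets": [[[0, 0, 0, 0, 0, 1, 0], [0, 0, 0, 0, 0, 1, 0], [0, 0, 0, 0, 0, 1, 0], [0, 0, 0, 0, 0, 1, 0], [0, 0, 0, 0, 0, 0, 0]]]}}

```text
t: 5.25
ee_pos: [564.6, 228.7, 296.2]
orientation: [-1.021, -2.97, 0.0]
ft_force: [-4.6, 1.0, 6.8]
width: 32.5
grasp_force: 29.9
```

```bash
python3 - <<'E'
from h import *
o=readout.get_obs();print(o['ee_pos'],o['ft_force'],o['moment'],o['qpos'],o['width'])
E
```

```text
[564.6387925  228.72744401 296.1586962 ] [-4.55810014  1.02466021  6.81368924] [0.21131319 0.65871355 0.04898678] [ 3.65229490e-01  5.38323881e-01  1.73372361e+00  7.43390080e-04
  8.70254477e-01 -5.43541195e-01] 32.503880329146284
```

{"api": "step_arm", "payload": {"targets": [[[0, 0, 0, 0, 0, 0.6, 0], [0, 0, 0, 0, 0, 0.6, 0], [0, 0, 0, 0, 0, 0.6, 0], [0, 0, 0, 0, 0, 0.5, 0], [0, 0, 0, 0, 0, 0, 0]]]}}

```text
t: 5.88
ee_pos: [564.7, 228.7, 296.1]
orientation: [-0.783, -3.041, -0.001]
ft_force: [-4.1, 0.9, 5.6]
width: 33.0
grasp_force: 30.1
```

```bash
python3 - <<'E'
from h import *
o=readout.get_obs();print(o['orientation'],o['ft_force'],o['moment'],o['width'])
E
```

```text
[-7.83308935e-01 -3.04121108e+00 -9.03920980e-04] [-4.14701183  0.92225087  5.56687659] [ 0.24055518  0.67418176 -0.79404332] 32.950073376360194
```

{"api": "step_arm", "payload": {"targets": [[[0, 0, 0, 0, 0, 0.4, 0], [0, 0, 0, 0, 0, 0.3, 0], [0, 0, 0, 0, 0, 0, 0], [0, 0, 0, 0, 0, 0, 0], [0, 0, 0, 0, 0, 0, 0]]]}}

```text
t: 6.5
ee_pos: [565.4, 228.4, 296.1]
orientation: [0.708, 3.06, 0.001]
ft_force: [0.3, -3.0, 5.4]
width: 33.9
grasp_force: 30.3
```

```bash
python3 - <<'E'
from h import *
o=readout.get_obs();print(o['orientation'],o['ft_force'],o['moment'],o['width'])
E
```

```text
[7.07769874e-01 3.05981906e+00 5.75022712e-04] [ 0.33132703 -3.00130975  5.36310332] [-0.32002005 -0.1707622  -0.63415457] 33.895907289417224
```

{"api": "step_arm", "payload": {"targets": [[[0, 0, 0, 0, 0, 0, 0.7], [0, 0, 0, 0, 0, 0, 1], [0, 0, 0, 0, 0, 0, 1], [0, 0, 0, 0, 0, 0, 1], [0, 0, 0, 0, 0, 0, 1]]]}}

```text
t: 7.12
ee_pos: [564.7, 228.6, 295.3]
orientation: [-0.706, -3.06, 0.001]
ft_force: [-0.3, 0.3, -0.2]
width: 80.0
grasp_force: 0.0
```

{"api": "step_arm", "payload": {"targets": [[[0, 0, 0, 0, 0, 0, 1], [0, 0, 0, 0, 0, 0, 1], [0, 0, 0, 0, 0, 0, 1], [0, 0, 0, 0, 0, 0, 1], [0, 0, 0, 0, 0, 0, 1]]]}}

```text
t: 7.75
ee_pos: [565.0, 228.5, 295.7]
orientation: [0.707, 3.061, 0.0]
ft_force: [0.6, -0.2, -0.7]
width: 87.8
grasp_force: 0.0
```

Now straight up, then back off a little so the wrist camera can see the cap.

{"api": "step_arm", "payload": {"targets": [[[0, 0, 0.5, 0, 0, 0, 1], [0, 0, 0.6, 0, 0, 0, 1], [0, 0, 0.6, 0, 0, 0, 1], [0, 0, 0.6, 0, 0, 0, 1], [0, 0, 0, 0, 0, 0, 1]]]}}

```text
t: 8.38
ee_pos: [565.5, 228.7, 413.1]
orientation: [0.706, 3.057, 0.004]
ft_force: [0.3, 0.5, -1.1]
width: 87.8
grasp_force: 0.0
```

{"api": "step_arm", "payload": {"targets": [[[0.7, -0.4, 0, 0, 0, 0, 1], [0.7, -0.4, 0, 0, 0, 0, 1], [0.5, -0.2, 0, 0, 0, 0, 1], [0, 0, 0, 0, 0, 0, 1], [0, 0, 0, 0, 0, 0, 1]]]}}

```text
t: 9.0
ee_pos: [659.2, 178.7, 409.3]
orientation: [-0.706, -3.059, 0.001]
ft_force: [0.2, -0.5, -0.4]
width: 88.1
grasp_force: 0.0
```

```bash
python3 - <<'E'
from h import *
w=snap('wrist','wrist3'); print(proj(w,[565,228.5,145]),[proj(w,[565+40*np.cos(t),228.5+40*np.sin(t),106]).round() for t in np.radians([-4,61])])
E
```

```text
[278.39004568  69.05891179] [array([295., 123.]), array([327.,  79.])]
```

View pics/wrist3.png

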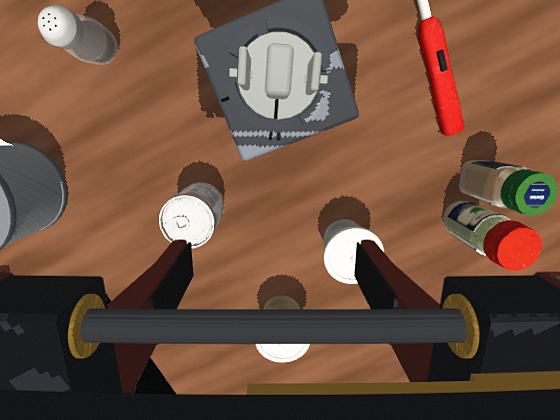

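The view shows the cap turned against the box: tabs at (243,66) and (316,70), the pointer now between the two unlocked marks at (275,130). I'll check spread and angle numerically.

```bash
python3 - <<'E'
from h import *
w=dict(np.load('pics/wrist3.npz'))
im=w['pixels'][0:165,190:365,::-1]
cv2.imwrite('pics/crop3.png',cv2.resize(im,None,fx=3.5,fy=3.5,interpolation=cv2.INTER_CUBIC))
E
```

```text
(no output)
```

View pics/crop3.png

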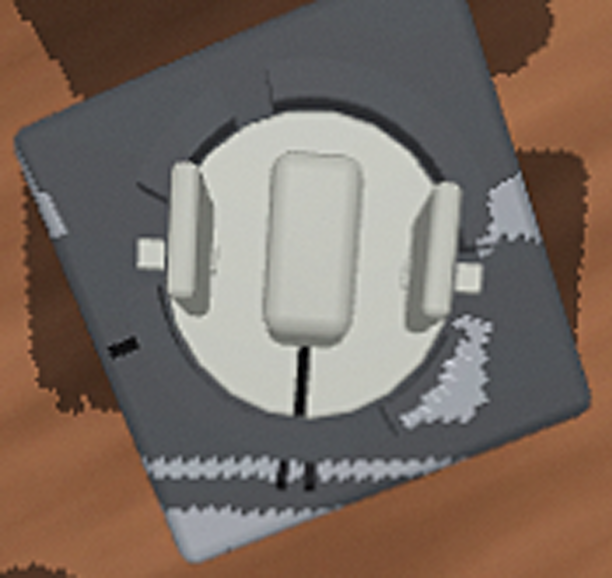

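```bash
python3 - <<'E'
from h import *
w=dict(np.load('pics/wrist3.npz'))
P=lambda x,y,z: onz(w,190+x/3.5,y/3.5,z)[:2]
a=P(443,250,145);b=P(184,229,145)
print((a+b)/2,np.linalg.norm(a-b),np.degrees(np.arctan2(*(a-b)[::-1])))
p=P(304,347,110);q=P(299,415,110);print('pointer',np.degrees(np.arctan2(*(q-p)[::-1]))+90)
m=P(295,476,95)-np.array([565,228.5]);l=P(123,347,95)-np.array([565,228.5]);print('marks',np.degrees(np.arctan2(m[1],m[0]))-np.degrees(np.arctan2(l[1],l[0])))
E
```

```text
[564.97204094 229.48702303] 51.94201856458724 59.709591746640264
pointer 59.81210375964987
marks 65.84282889976308
```

The tabs are back at full spread (52 mm between centres, as before), and the cap is turned about 64–65°, at its stop. Handing in.

```bash
python3 -c "
from workcell import ctrl
print(ctrl.close_job())"
```

```text
the job is handed in; nothing more can be done
None
```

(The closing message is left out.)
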